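# Rinse the next tumbler on the sprung worktop rinser

## Task

Move the rinsed tumbler from the worktop rinser into the next free pocket of the draining rack (the middle one, beside the tumbler in the far pocket), standing mouth down, and let go. Then take the tall tumbler from the ribbed mat, set it mouth down and centred on the rinser's sprung spray cross, and press it straight down until the cross has sunk about 10 mm of its 16 mm travel, so that the jets stay open. Finish while still holding it pressed there, without the gripper touching the rinser, and leave the racked and the short tumbler where they are.

Things in the scene. Friction and masses are not known exactly. Their poses are not given: they have to be found in the camera images.
- rinser: Fixed round steel rinser bowl on the worktop, 132 mm across its rim and 26 mm high (148 mm flat flange at the foot). Origin: centre of its underside, on the worktop; z up. It carries the black sprung spray cross in its middle. Its place varies.
- spray_seat (a point): Centre of the black spray cross, at the level of the upper face of its four arms, where a tumbler's rim rests; moves down with the cross (36 mm above the worktop when up, 10 mm above the bowl's rim). The arms are 54 mm long, 9 mm wide; on each arm a lug 5 mm high stands with its inner face 35.5 mm from the centre, so a tumbler (rim radius 31 mm) has about 4 mm play. A spray nozzle of radius 13 mm and 14 mm high stands in the middle and goes up inside the tumbler.
- spray_cross (a joint): Travel of the spray cross in m: 0 = up, 0.016 = down on its hard stop; target about 0.010. Spring: about 5 N before it starts to move, about 11 N at 10 mm, 14 N at the stop; it springs back up when let go. It does not move under a tumbler's own weight.
- drain_rack: Fixed draining rack, 284 x 104 mm, white drip tray with a steel wire gallery 52 mm high (62 mm at the end loops) and three pockets in a row along its own x axis, 88 mm apart, each about 83 x 80 mm inside. Origin: centre of its underside; x points to the far pocket, away from the robot; z up.
- pocket_far (a point): Centre of the far pocket, on top of the ribs (16 mm above the worktop); a tumbler already stands in it.
- pocket_mid (a point): Centre of the middle pocket, on top of the ribs (16 mm above the worktop): the next one to fill.
- pocket_near (a point): Centre of the near pocket, on top of the ribs; stays empty.
- drain_mat: Fixed grey ribbed draining mat behind the sink's right end, 112 x 212 x 6 mm; origin at the centre of its underside. The tall and the short tumbler stand on it about 105 mm apart along its y axis, in either order.
- tumbler_rinsed: Tall white stoneware tumbler, standing mouth down on the rinser at the start; 115 mm high, slightly conical: outer diameter 62 mm at the rim (below) and 52 mm at the closed base (on top), wall 3 mm, 0.13 to 0.25 kg. Origin: centre of its rim, on which it stands; z points up to the closed base. Grip it across the upper half, about 55 mm wide there.
- tumbler_next: Tall white stoneware tumbler, same as the rinsed one (115 mm high, 62 mm rim, 52 mm base), mouth down on the ribbed mat. Origin: centre of its rim; z up to the closed base. This is the one to press on the rinser.
- tumbler_racked: Third tumbler of the same kind, mouth down in the far pocket of the rack; leave it alone.
- tumbler_short: Short white tumbler, 78 mm high, 62 mm rim, mouth down on the ribbed mat; leave it alone. Origin: centre of its rim.
There are look-alikes about, which are no part of the job. Leave any pink look-alike of the tumbler_rinsed alone.

How it is judged:
By the outcome, as a careful person would: the job done as asked, in the order asked, and still so for the second after the job is handed in, while the arm keeps its last pose, push and grip.
It also fails if it takes over 61 s, if anything falls off the work surface, if the arm or the gripper's body presses on something with over 40 N, if the wrist force passes 120 N, or if a joint passes its speed limit or range.

## Robot

A 7-joint arm with a two-finger parallel gripper is mounted at the origin on a cart in front of the work surface, level with it; the furniture and walls round the work are solid. World frame = base frame: x ahead of the robot, y to its left, z up, the work surface at z = 0. Lengths are in m, angles in rad, forces in N, time in s.
With the tool pointing down it reaches from about 0.375 to 0.925 m from the base axis. Payload 3.1 kg.
Tool frame: the origin (TCP) lies at the very end of the fingers, on their centre line; the grasp point (between the pads) lies 19 mm behind it; x points along the fingers, y is the direction in which the jaws open and shut, and the axes are right-handed (so a half turn about x gives the same grasp; the last joint's range is limited). The gripper opens to 85 mm and grips with 20 to 120 N. Pads are 22 mm wide; open, the fingers measure 114 mm over their backs; the gripper's body (76 mm by 85 mm) begins 54 mm behind the grasp point. The pads swing forward as they close: fully open they stand 13 mm farther back than shut.
Start: joints at [-1.248, 0.383, 0.044, 1.598, -0.018, 1.161, -0.05], TCP at [0.265, 0.593, 0.231] pointing down, gripper open.
Joint ranges: [-2.61, 2.61], [-0.41, 2.15], [-1.48, 1.57], [0, 2.5], [-1.57, 4.71], [0.05, 1.97], [-2.85, 2.85]. Speed limits (rad/s): [2.79, 2.79, 3.14, 3.14, 3.14, 3.14, 3.14].

## Interface

Orientations are given as a unit quaternion [w, x, y, z].
In Python, from bench import env, vision, workorder gives the robot as it stands.
- The arm moves only by the tool move_arm, never from a script. Its argument "targets" is text: rows parted by semicolons, each of 4 numbers parted by spaces: the shift along the tool's x, y, z in mm, then the turn about the tool's x in degrees. A call has 1 to 8 rows; each row is the pose to reach, as a shift and turn from the pose measured when the call began, along the tool's axes at that moment; what a row does not reach only later rows make up. A row lasts 1/8 s, in which the tool goes at most 62.5 mm and 10.7 degrees, less where a joint would pass 70% of its speed; a pose out of reach is approached as far as the arm can. A call with a gripper value outside its range is refused whole. "grip" is the gripper's target within -1 to 1 (shut at 1, half-way at 0, fully open at -1), set as the call begins (left out, the last holds). The fingers move at their own pace and stop on an object; "newtons" is the grip in N (left out, the last holds). Time passes only in rows, so rows that repeat a pose let the fingers close. It gives the time, the measured TCP pose, the force and the opening at its end, in the units of the state.
- env.state(): the state, without advancing time (a new reading comes with each control period).
- vision.camera(name): name is "scene" or "top" or "wrist"; returns (picture, depth): 480x640x3 uint8, red, green, blue; 480x640 float32, m along the optical axis (not along the pixel's ray), 0 where there is no reading.
- vision.get_calibration(name): a dict with "fx", "fy", "cx", "cy" (pixels), "eye" and "rotation" of the camera in the world. Camera axes: x right, y up, looking along -z (the intrinsics and any distortion apply to the point x, -y, -z); pixel columns grow to the right and rows downward; lengths in m; the calibration is good to about 2 mm. The wrist camera is an equidistant fisheye: a pixel r from the principal point sees the ray r / f radians off the axis. A picture is of the moment at which its call begins: read the wrist's pose just before it. get_calibration takes no time and is no camera call; for the wrist camera it gives the pose at the moment of the call.
- workorder.job_done(): hands the job in, once; it reports no verdict.
The state is a dict: "time_s": time; "joint_positions": joint angles; "dq": joint speeds; "joint_efforts": joint torques, N m; "tcp_pos": TCP position; "ee_rot": TCP orientation; "force": force on the tool from outside, world axes, zero at the start; "torque": the same for the moment, N m; "finger_gap": opening from 0.0 (shut) to 1.0 (fully open).
Only numpy, scipy, OpenCV 4.12 (cv2) and the standard library are available. Lean on these libraries where they do the work, as an engineer would, in place of code of your own. Each camera call takes 0.05 s, during which the arm holds its last target.

## Working session

There is one attempt and no reset: what is moved stays moved. The work goes in short steps, Python scripts to look and compute and a tool call to move; the robot and the scene stay as the last step left them, time stands still between calls to the robot, and variables do not carry over. Pictures are saved under pics/ and viewed, and the job is handed in when it is done.

Besides the shell and the picture viewer there is one more tool, called after "Call:" as name(argument=value, ...), one argument or row to a line, values as JSON. move_arm: Moves the arm, as the interface text tells. Its arguments: {"type":"object","properties":{"targets":{"type":"string"},"grip":{"type":"number"},"newtons":{"type":"number"}},"required":["targets"]}

```bash
ls; mkdir -p pics; python3 - <<'E'
from bench import env, vision, workorder
import cv2
s=env.state()
print({k:s[k] for k in('time_s','tcp_pos','ee_rot','force','finger_gap')})
import numpy as np
for n in('scene','top'):
    im,d=vision.camera(n)
    cv2.imwrite(f'pics/{n}0.png',im[:,:,::-1]); np.savez(f'{n}0.npz',im=im,d=d)
    print(n,vision.get_calibration(n))
E
```

```text
pics
{'time_s': 0.0, 'tcp_pos': array([0.26515296, 0.59243036, 0.22986638]), 'ee_rot': array([ 0.69138657,  0.14671299,  0.69165871, -0.14855351]), 'force': array([ 0.50174753, -1.20778229, -0.32670879]), 'finger_gap': 0.9988723078633103}
scene {'fx': 467.3333461633634, 'fy': 467.3333461633634, 'cx': 316.5661512534899, 'cy': 244.29030932114833, 'eye': array([-0.13259375, -0.61359687,  0.51652372]), 'rotation': array([ 0.78298755,  0.41983161, -0.22622549, -0.39936693])}
top {'fx': 451.5776721351361, 'fy': 451.5776721351361, 'cx': 315.4864992819818, 'cy': 239.77666439656988, 'eye': array([ 0.30289229, -0.22261401,  1.06346403]), 'rotation': array([-0.69770802, -0.06477221,  0.05758915,  0.71111994])}
```

View pics/scene0.png

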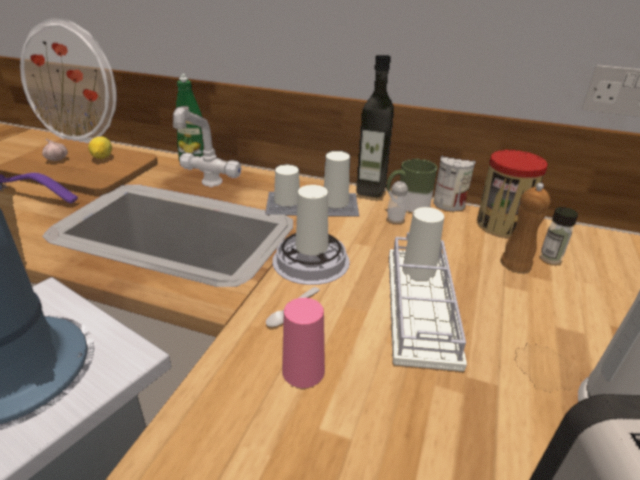

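View pics/top0.png

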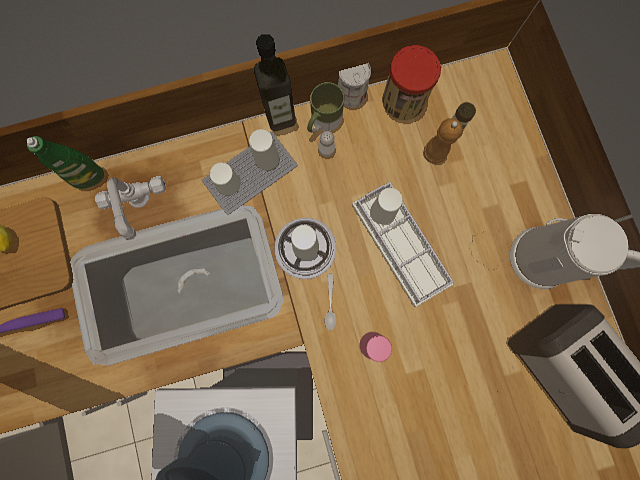

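The scene view shows the rinsed tumbler on the rinser at (312,220), the mat with a short tumbler on the left (287,187) and a tall one on the right (337,180), the rack's far pocket occupied (424,245), and a pink look-alike at (303,342), which I'll leave alone. In the top view, the rinser is at (305,248), the rack at (402,243), the short tumbler at (224,178) and the tall one at (263,148).

```bash
cat > h.py <<'E'
import numpy as np, cv2
from scipy.spatial.transform import Rotation as R
from scipy.optimize import least_squares
def rot(q): return R.from_quat([q[1],q[2],q[3],q[0]])
def cloud(d,c):
    v,u=np.mgrid[0:480,0:640]
    p=np.stack([(u-c['cx'])/c['fx']*d,-(v-c['cy'])/c['fy']*d,-d],-1)
    return (p.reshape(-1,3)@rot(c['rotation']).as_matrix().T+c['eye']).reshape(480,640,3)
def proj(P,c):
    p=(np.atleast_2d(P)-c['eye'])@rot(c['rotation']).as_matrix()
    return np.c_[c['cx']+c['fx']*p[:,0]/-p[:,2],c['cy']+c['fy']*p[:,1]/p[:,2]]
E
python3 - <<'E'
from h import *
from bench import vision
for n in('scene','top'):
    c=vision.get_calibration(n); f=np.load(n+'0.npz'); P=cloud(f['d'],c); im=f['im'].astype(int)
    np.save(n+'P.npy',P)
    pts={'scene':dict(rins=(312,195),short=(287,172),tall=(337,158),rack=(428,215),wood=(500,330),mat=(312,206)),
         'top':dict(rins=(303,236),short=(221,173),tall=(261,136),rack=(390,198),wood=(480,200),mat=(245,180),pink=(377,349))}[n]
    for k,(u,v) in pts.items(): print(n,k,P[v,u].round(3),im[v,u])
# top-face centroid using z bands, world xy components
P=np.load('topP.npy')
for k,(u,v) in dict(rins=(303,236),short=(221,173),tall=(261,136),rack=(390,198)).items():
    z=P[v,u,2]; m=(abs(P[...,2]-z)<.004)
    m&=np.hypot(*(P[...,:2]-P[v,u,:2]).transpose(2,0,1))<.05
    m[:, :]&=True
    q=P[m]; c,r=cv2.minEnclosingCircle((q[:,:2]*1000).astype(np.float32)); print(k,len(q),q.mean(0).round(4),np.round(c,1),round(r,1))
E
python3 - <<'E'
import cv2
a=cv2.imread('pics/top0.png')[110:330,190:470]
cv2.imwrite('pics/topcrop.png',cv2.resize(a,None,fx=2.7,fy=2.7,interpolation=cv2.INTER_CUBIC))
a=cv2.imread('pics/scene0.png')[140:380,250:490]
cv2.imwrite('pics/scenecrop.png',cv2.resize(a,None,fx=2.5,fy=2.5,interpolation=cv2.INTER_CUBIC))
E
```

```text
scene rins [ 0.452 -0.197  0.15 ] [236 232 221]
scene short [ 0.616 -0.012  0.083] [236 232 221]
scene tall [ 0.676 -0.103  0.12 ] [236 233 222]
scene rack [ 0.544 -0.374  0.13 ] [238 235 224]
scene wood [ 0.494 -0.541 -0.001] [205 160 109]
scene mat [ 0.445 -0.203  0.134] [150 145 134]
top rins [ 0.471 -0.189  0.151] [203 200 198]
top short [ 0.632 -0.003  0.086] [198 192 178]
top tall [ 0.703 -0.098  0.122] [194 189 174]
top rack [ 0.552 -0.374  0.134] [202 197 181]
top wood [ 0.578 -0.611  0.004] [175 143  94]
top mat [ 0.639 -0.045  0.008] [141 137 135]
top pink [ 0.24  -0.336  0.119] [203 130 147]
rins 488 [ 0.4688 -0.19    0.1523] [ 469.6 -190.2] 26.7
short 395 [ 0.6315 -0.0028  0.0856] [632.4  -3.1] 26.7
tall 415 [ 0.6931 -0.0975  0.1224] [693.9 -97.2] 26.8
rack 443 [ 0.5509 -0.3735  0.1329] [ 551.1 -373.9] 26.2
```

View pics/topcrop.png

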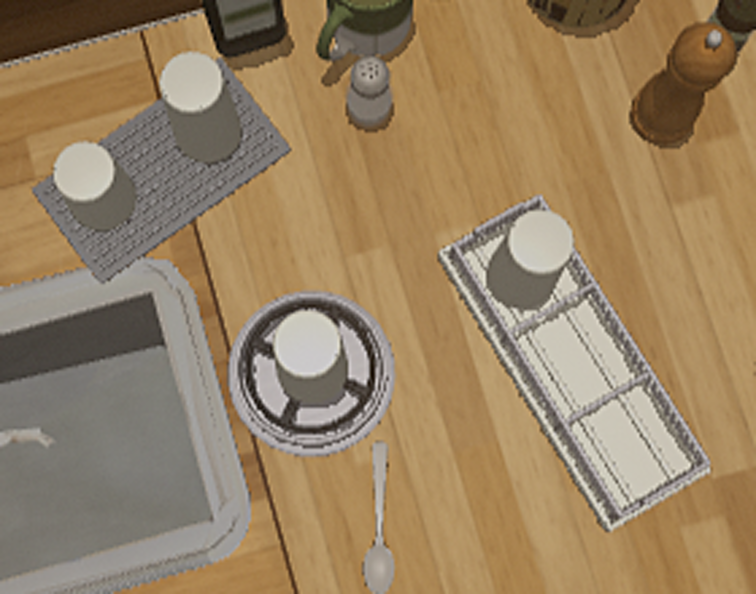

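View pics/scenecrop.png

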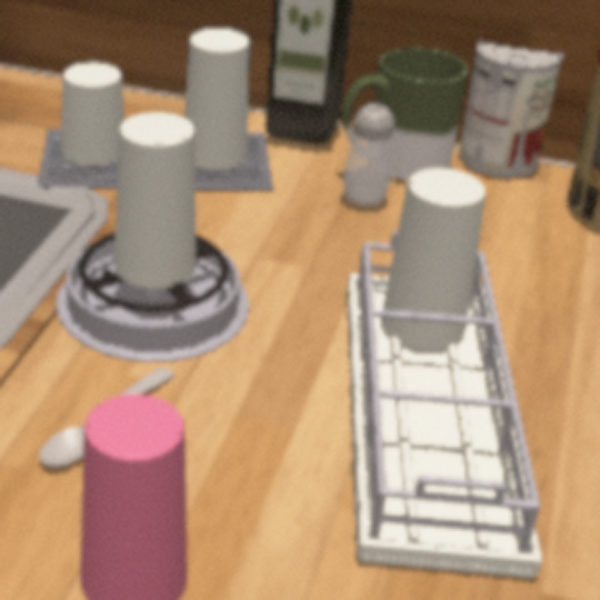

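```bash
python3 - <<'E'
from h import *
from bench import vision
def circ(xy):
    f=lambda p:np.hypot(xy[:,0]-p[0],xy[:,1]-p[1])-p[2]
    r=least_squares(f,[*xy.mean(0),.03],loss='soft_l1',f_scale=.001); return r.x.round(4),np.abs(r.fun).mean().round(4)
for n in('top','scene'):
    P=np.load(n+'P.npy'); z=P[...,2]
    C=np.array([.467,-.19]); rr=np.hypot(P[...,0]-C[0],P[...,1]-C[1])
    print(n,'wood z',np.median(z[(rr>.09)&(rr<.11)&(z<.02)]))
    for lo,hi in((.0215,.0305),(.001,.006),(.03,.045),(.02,.06)):
        m=(z>lo)&(z<hi)&(rr<.085)&(rr>.05)
        q=P[m][:,:2]; 
        if len(q)>20:
            # outer boundary: max radius per angle
            a=np.arctan2(*(q-C).T[::-1]); r=np.hypot(*(q-C).T); b=((a+np.pi)/(2*np.pi)*60).astype(int)
            o=np.array([q[b==i][r[b==i].argmax()] for i in range(60) if (b==i).any()])
            i_=np.array([q[b==i][r[b==i].argmin()] for i in range(60) if (b==i).any()])
            print(lo,hi,len(q),'outer',circ(o),'inner',circ(i_))
    # tumblers: body fit (cone) on cloud above
    for k,(x,y,zb) in dict(rins=(.469,-.190,.036),short=(.632,-.003,.006),tall=(.694,-.097,.006),rack=(.551,-.374,.016)).items():
        h=.078 if k=='short' else .115
        m=(np.hypot(P[...,0]-x,P[...,1]-y)<.04)&(z>zb+ (.045 if k in('rins','rack') else .012))&(z<zb+h-.006); q=P[m]
        f=lambda p:np.hypot(q[:,0]-p[0]-p[2]*(q[:,2]-zb),q[:,1]-p[1]-p[3]*(q[:,2]-zb))-(.031-.005*(q[:,2]-zb)/h)
        r=least_squares(f,[x,y,0,0],loss='soft_l1',f_scale=.001)
        g=lambda p:f([*p,0,0]); r2=least_squares(g,[x,y],loss='soft_l1',f_scale=.001)
        t=(np.hypot(P[...,0]-x,P[...,1]-y)<.022)&(z>zb+h-.01)
        print(k,len(q),'base',r2.x.round(4),np.abs(r2.fun).mean().round(4),'tilted fit',r.x.round(4),'topz',np.median(z[t]).round(4), P[t].mean(0).round(4))
E
```

```text
top wood z 0.002156435028606629
0.0215 0.0305 345 outer (array([ 0.4705, -0.188 ,  0.0651]), np.float64(0.0004)) inner (array([ 0.4703, -0.188 ,  0.0614]), np.float64(0.0005))
0.001 0.006 928 outer (array([ 0.4669, -0.1901,  0.0842]), np.float64(0.0006)) inner (array([ 0.4734, -0.1875,  0.0685]), np.float64(0.0007))
0.03 0.045 355 outer (array([ 0.4705, -0.1903,  0.0586]), np.float64(0.0034)) inner (array([ 0.4688, -0.189 ,  0.0521]), np.float64(0.0008))
0.02 0.06 703 outer (array([ 0.4705, -0.188 ,  0.0651]), np.float64(0.0004)) inner (array([ 0.4688, -0.189 ,  0.0521]), np.float64(0.0008))
rins 152 base [ 0.4698 -0.1898] 0.0002 tilted fit [ 0.4703 -0.1899 -0.0064  0.002 ] topz 0.1526 [ 0.4689 -0.1899  0.1527]
short 272 base [ 0.6327 -0.0023] 0.0005 tilted fit [ 0.6329 -0.0022 -0.0064 -0.003 ] topz 0.0858 [ 0.632  -0.003   0.0858]
tall 425 base [ 0.6947 -0.0971] 0.0005 tilted fit [ 0.6951 -0.0972 -0.0074  0.0008] topz 0.1226 [ 0.6941 -0.0968  0.1227]
rack 226 base [ 0.5517 -0.3743] 0.0004 tilted fit [ 0.5521 -0.3745 -0.0054  0.0035] topz 0.1329 [ 0.551  -0.3739  0.1329]
scene wood z
[... 407 characters left out ...]
67, -0.1881,  0.0522]), np.float64(0.0007))
0.02 0.06 636 outer (array([ 0.4645, -0.188 ,  0.0645]), np.float64(0.001)) inner (array([ 0.4669, -0.1881,  0.0523]), np.float64(0.001))
rins 1011 base [ 0.4665 -0.1878] 0.0008 tilted fit [ 4.664e-01 -1.877e-01  3.000e-04 -2.300e-03] topz 0.1501 [ 0.468  -0.1902  0.1501]
short 601 base [6.288e-01 3.000e-04] 0.0011 tilted fit [ 6.288e-01  3.000e-04  9.000e-04 -1.600e-03] topz 0.0827 [ 0.6319 -0.0032  0.0827]
tall 957 base [ 0.691  -0.0946] 0.0011 tilted fit [ 0.6913 -0.0945 -0.0055 -0.0022] topz 0.1197 [ 0.6935 -0.097   0.1198]
rack 1072 base [ 0.5486 -0.3722] 0.0008 tilted fit [ 0.5488 -0.3719 -0.0028 -0.0032] topz 0.1299 [ 0.5504 -0.3742  0.13  ]
```

```bash
python3 - <<'E'
from h import *
from bench import vision
P=np.load('topP.npy'); c=vision.get_calibration('top'); f=np.load('top0.npz'); im=f['im']
hsv=cv2.cvtColor(im,cv2.COLOR_RGB2HSV)
m=((hsv[...,1]<60)).astype(np.uint8); m[:180]=0;m[310:]=0;m[:,:340]=0;m[:,465:]=0
n,l,s,ce=cv2.connectedComponentsWithStats(m); k=1+s[1:,4].argmax(); q=np.argwhere(l==k)[:,::-1]
rect=cv2.minAreaRect(q.astype(np.float32)); print(rect,cv2.boxPoints(rect))
z=P[...,2]
reg=(l==k)
print(np.histogram(z[reg],bins=np.arange(-.005,.15,.005)))
# tray outline deprojected at z=.01..: use cloud points of tray 
w=P[reg&(z<.07)&(z>.004)]
r2=cv2.minAreaRect((w[:,:2]*1000).astype(np.float32)); print('tray+gallery',r2,cv2.boxPoints(r2).round(1))
w=P[reg&(z<.07)&(z>.04)]
r2=cv2.minAreaRect((w[:,:2]*1000).astype(np.float32)); print('gallery',len(w),r2,cv2.boxPoints(r2).round(1))
w=P[reg&(z<.02)&(z>.004)]
r2=cv2.minAreaRect((w[:,:2]*1000).astype(np.float32)); print('tray',len(w),r2)
E
```

```text
((402.441162109375, 243.23529052734375), (121.93549346923828, 47.50511169433594), 59.03623962402344) [[350.70587 203.17648]
 [391.44116 178.73529]
 [454.17645 283.2941 ]
 [413.44116 307.7353 ]]
(array([   3,   28,  206, 2128,  917,  189,   21,  341,  141,   17,   53,
        544,  167,   46,   72,   23,   16,   15,   20,   13,   21,   18,
         14,   23,   14,   20,   49,  382,   47,    0]), array([-0.005,  0.   ,  0.005,  0.01 ,  0.015,  0.02 ,  0.025,  0.03 ,
        0.035,  0.04 ,  0.045,  0.05 ,  0.055,  0.06 ,  0.065,  0.07 ,
        0.075,  0.08 ,  0.085,  0.09 ,  0.095,  0.1  ,  0.105,  0.11 ,
        0.115,  0.12 ,  0.125,  0.13 ,  0.135,  0.14 ,  0.145]))
tray+gallery ((474.2369079589844, -414.33935546875), (283.76239013671875, 102.73843383789062), 28.995113372802734) [[ 325.2 -438.2]
 [ 375.  -528. ]
 [ 623.2 -390.5]
 [ 573.4 -300.6]]
gallery 899 ((475.1029052734375, -414.5833740234375), (268.1729736328125, 90.55635070800781), 29.201011657714844) [[ 336.  -440.5]
 [ 380.1 -519.5]
 [ 614.2 -388.7]
 [ 570.1 -309.6]]
tray 3253 ((474.2369079589844, -414.33935546875), (283.76239013671875, 102.73843383789062), 28.995113372802734)
```

```bash
cat >> h.py <<'E'
def plan(s,xyz,yaw=None):
    """shift mm in tool axes, turn deg to reach TCP xyz, jaw line yaw (deg, mod 180)"""
    M=rot(s['ee_rot']).as_matrix(); sh=M.T@(np.array(xyz)-s['tcp_pos'])*1000
    t=0
    y=np.degrees(np.arctan2(M[1,1],M[0,1]))
    if yaw is not None:
        t=-((yaw-y+90)%180-90)   # tool x down: + turn = - world yaw
    print('tool x',M[:,0].round(3),'jaw yaw %.1f'%y,'tcp',s['tcp_pos'].round(4),'q7 %.2f'%s['joint_positions'][6],'t %.2f'%s['time_s'],'F',s['force'].round(2),'gap %.3f'%s['finger_gap'])
    print('shift',sh.round(1),'turn %.1f'%t)
E
python3 - <<'E'
from h import *
from bench import env
s=env.state(); print(s['joint_positions'].round(3))
plan(s,[.470,-.19,.23],119)
for n in('top','scene'):
    P=np.load(n+'P.npy'); z=P[...,2]
    a=(P[...,0]>.1)&(P[...,0]<.8)&(P[...,1]<.6)&(P[...,1]>-.1)
    # corridor around line
    A=np.array([.265,.593]);B=np.array([.47,-.19]);u=(B-A)/np.linalg.norm(B-A)
    w=P[...,:2]-A; lat=abs(w[...,0]*u[1]-w[...,1]*u[0]); al=w@u
    for i in range(1,9):
        m=(al>i*.1-.05)&(al<i*.1+.05)&(lat<.12)
        if m.any(): print(n,i,(A+u*i*.1).round(2),'maxz',z[m].max().round(3))
    m=(np.hypot(P[...,0]-.694,P[...,1]+.097)<.2)&(z>.13); q=P[m]
    if len(q): 
        d=np.hypot(q[:,0]-.694,q[:,1]+.097); print('near tall',len(q),d.min(),q[d.argmin()],'mean',q.mean(0),'zmax',q[:,2].max())
    m=(np.hypot(P[...,0]-.694,P[...,1]+.097)<.13)&(np.hypot(P[...,0]-.694,P[...,1]+.097)>.04)&(z>.05); q=P[m]
    print(np.histogram(np.degrees(np.arctan2(q[:,1]+.097,q[:,0]-.694)),bins=np.arange(-180,181,30))[0], q[:,2].max())
E
```

```text
[-1.248  0.384  0.044  1.599 -0.018  1.161 -0.05 ]
tool x [-0.001 -0.002 -1.   ] jaw yaw 65.9 tcp [0.2652 0.5925 0.23  ] q7 -0.05 t 0.10 F [ 0.06 -0.02  0.55] gap 0.995
shift [   1.6 -630.6  506.6] turn -53.1
top 1 [0.29 0.5 ] maxz 0.067
top 2 [0.32 0.4 ] maxz 0.067
top 3 [0.34 0.3 ] maxz 0.027
top 4 [0.37 0.21] maxz 0.01
top 5 [0.39 0.11] maxz 0.231
top 6 [0.42 0.01] maxz 0.008
top 7 [ 0.44 -0.08] maxz 0.031
top 8 [ 0.47 -0.18] maxz 0.157
near tall 15822 0.07064252763229191 [ 0.76279209 -0.11306283  0.15271521] mean [ 0.81237627 -0.05311304  0.28144184] zmax 0.45058227226305747
[   0    0    0   66  596 1676 1174  434    0  121  341    0] 0.3222262207460591
scene 1 [0.29 0.5 ] maxz 0.062
scene 2 [0.32 0.4 ] maxz 0.059
scene 3 [0.34 0.3 ] maxz 0.023
scene 4 [0.37 0.21] maxz 0.004
scene 5 [0.39 0.11] maxz 0.226
scene 6 [0.42 0.01] maxz 0.005
scene 7 [ 0.44 -0.08] maxz 0.034
scene 8 [ 0.47 -0.18] maxz 0.152
near tall 18062 0.06533440192063779 [ 0.75728342 -0.11324171  0.18122606] mean [ 0.81479885 -0.07427576  0.27813607] zmax 0.4211309437767867
[   0    0    0   86 1170 1825 1121  650    0   38  340    0] 0.4084046576769208
```

Call:
move_arm(
  targets="-62 0 0 0; -75 -50 40 10; -75 -100 80 20; -75 -147 118 30; -75 -195 157 40; -75 -243 195 50; -75 -291 234 60; -75 -340 273 70",
  grip=-1,
)

```text
time_s: 1.1
tcp_pos: [0.3755, 0.1687, 0.3055]
ee_rot: [-0.481, -0.518, -0.48, 0.52]
force: [0.9, -0.1, -0.4]
finger_gap: 1.0
```

```bash
python3 - <<'E'
from h import *
from bench import env
s=env.state(); print(s['joint_positions'].round(2)); plan(s,[.470,-.19,.25],-61)
E
```

```text
[-0.94 -0.18  0.37  2.05  0.07  1.26 -0.67]
tool x [-0.001 -0.002 -1.   ] jaw yaw -4.4 tcp [0.3755 0.1687 0.3055] q7 -0.67 t 1.10 F [ 0.92 -0.14 -0.37] gap 1.000
shift [ 56.1 121.9 350.2] turn 56.6
```

Call:
move_arm(
  targets="0 20 56 10; 0 38 111 20; 0 56 165 30; 0 75 219 40; 0 94 272 49; 30 110 320 57; 50 122 350 57; 50 122 350 57",
)

```text
time_s: 2.1
tcp_pos: [0.4681, -0.1924, 0.2543]
ee_rot: [-0.173, -0.683, -0.172, 0.688]
force: [-0.4, 0.6, 0.9]
finger_gap: 1.0
```

```bash
python3 - <<'E'
from h import *
from bench import env,vision
s=env.state(); print(s['joint_positions'].round(2)); plan(s,[.4695,-.19,.102],-61)
im,d=vision.camera('wrist'); cv2.imwrite('pics/w1.png',im[:,:,::-1]); print(vision.get_calibration('wrist'))
im,d=vision.camera('scene'); cv2.imwrite('pics/s1.png',im[:,:,::-1])
E
```

```text
[-0.5   0.1   0.87  1.94 -0.08  1.14 -0.68]
tool x [-0.006 -0.004 -1.   ] jaw yaw -61.8 tcp [ 0.4681 -0.1924  0.2543] q7 -0.68 t 2.10 F [-0.43  0.56  0.94] gap 1.000
shift [152.2  -1.5  -3.5] turn -0.8
{'fx': 371.64829954431775, 'fy': 371.64829954431775, 'cx': 321.3767743183204, 'cy': 236.32339608159123, 'eye': array([ 0.5422622 , -0.14976025,  0.39748275]), 'rotation': array([ 0.84650793, -0.14422363,  0.08594193, -0.5052107 ])}
```

View pics/w1.png

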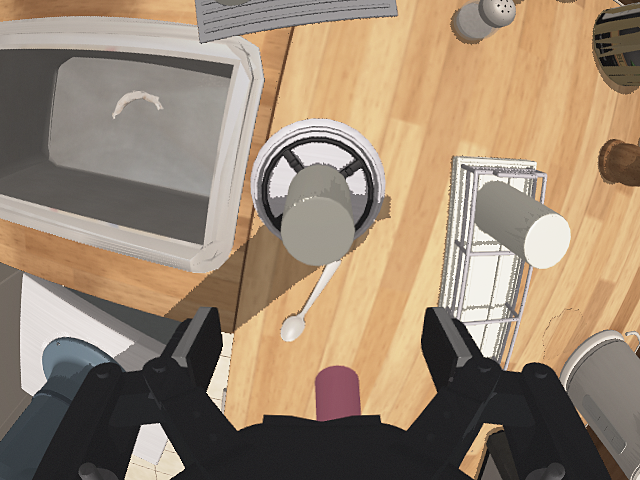

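View pics/s1.png

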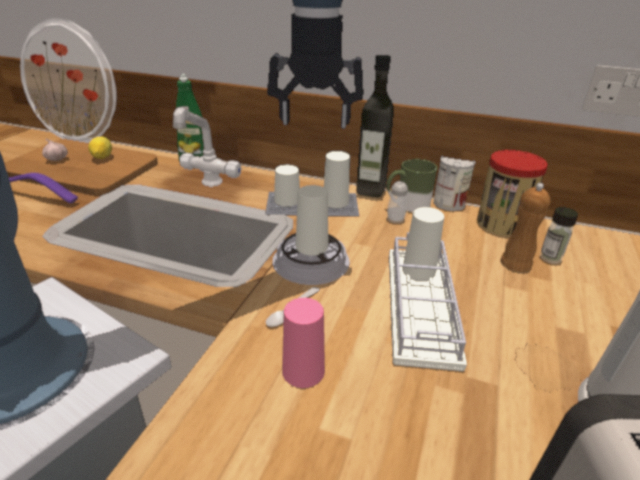

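The jaws hover over the rinsed tumbler: its base is at (317,230) in the wrist view, between the fingers. The white tumbler on the rinser is the rinsed one. The pink look-alike at (338,392) is separate and out of the way.

Call:
move_arm(
  targets="30 -1.5 -3.5 -1; 60 -1.5 -3.5 -1; 90 -1.5 -3.5 -1; 115 -1.5 -3.5 -1; 135 -1.5 -3.5 -1; 150 -1.5 -3.5 -1; 156 -1.5 -3.5 -1; 156 -1.5 -3.5 -1",
)

```text
time_s: 3.2
tcp_pos: [0.4719, -0.1861, 0.1]
ee_rot: [-0.181, -0.683, -0.18, 0.685]
force: [-0.3, -0.0, -0.5]
finger_gap: 1.001
```

Call:
move_arm(
  targets="0 0 0 0; 0 0 0 0; 0 0 0 0; 0 0 0 0; 0 0 0 0; 0 0 0 0; 0 0 0 0",
  grip=1,
  newtons=50,
)

```text
time_s: 4.08
tcp_pos: [0.4726, -0.1864, 0.1002]
ee_rot: [-0.181, -0.683, -0.18, 0.684]
force: [1.5, 0.2, 3.6]
finger_gap: 0.63
```

Call:
move_arm(
  targets="-20 0 0 0; -50 0 0 0; -85 0 0 0; -110 0 0 0; -112 0 0 0; -112 0 0 0",
)

```text
time_s: 4.82
tcp_pos: [0.4716, -0.1856, 0.2114]
ee_rot: [-0.181, -0.683, -0.181, 0.685]
force: [-0.5, -0.6, -1.9]
finger_gap: 0.63
```

```bash
python3 - <<'E'
from h import *
from bench import env,vision
s=env.state(); print(s['joint_positions'].round(2)); plan(s,[.4745,-.4144,.21],-61)
c=vision.get_calibration('top')
im,d=vision.camera('top'); cv2.imwrite('pics/t2.png',cv2.resize(im[100:360,180:500,::-1],None,fx=2.3,fy=2.3)); np.savez('top2.npz',im=im,d=d)
im,d=vision.camera('scene'); cv2.imwrite('pics/s2.png',im[:,:,::-1]); np.savez('scene2.npz',im=im,d=d)
E
```

```text
[-0.5   0.17  0.87  1.99 -0.15  1.05 -0.61]
tool x [-0.003 -0.001 -1.   ] jaw yaw -60.4 tcp [ 0.4716 -0.1856  0.2114] q7 -0.61 t 4.83 F [-0.48 -0.62 -1.9 ] gap 0.630
shift [  1.6 200.4 110.5] turn 0.6
```

View pics/s2.png

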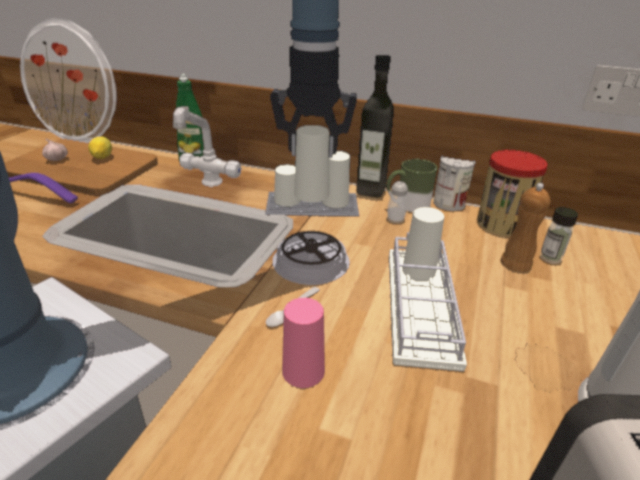

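View pics/t2.png

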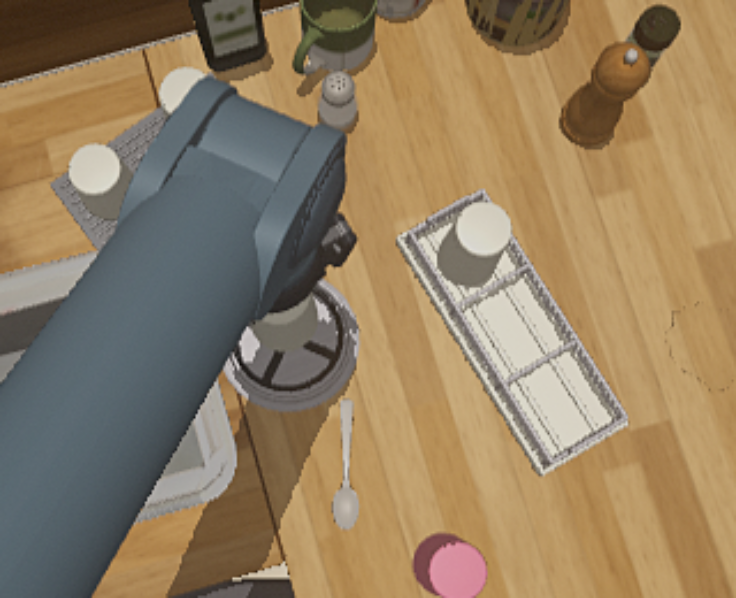

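The tumbler is held upright at (312,165) and is clear of the rinser. Next I'll carry it over the middle pocket.

Call:
move_arm(
  targets="0 25 13 0; 0 65 35 0; 0 110 59 0; 0 155 83 0; 0 185 99 0; 0 200 107 0.5; 0 200 107 0.5; 0 200 107 0.5",
)

```text
time_s: 5.92
tcp_pos: [0.4776, -0.4101, 0.2103]
ee_rot: [-0.178, -0.683, -0.179, 0.686]
force: [-0.7, 0.6, -1.6]
finger_gap: 0.629
```

```bash
python3 - <<'E'
from h import *
from bench import env,vision
s=env.state(); print(s['joint_positions'].round(2)); plan(s,[.477,-.4125,.081],-61)
im,d=vision.camera('scene'); cv2.imwrite('pics/s3.png',cv2.resize(im[100:400,250:550,::-1],None,fx=2,fy=2)); np.savez('scene3.npz',im=im,d=d)
im,d=vision.camera('wrist'); cv2.imwrite('pics/w3.png',im[:,:,::-1])
E
```

```text
[-0.01  0.48  0.86  1.7  -0.39  1.15 -0.1 ]
tool x [-0.005  0.001 -1.   ] jaw yaw -60.8 tcp [ 0.4776 -0.4101  0.2103] q7 -0.10 t 5.92 F [-0.66  0.59 -1.56] gap 0.629
shift [129.3   2.2   1.2] turn 0.2
```

View pics/s3.png

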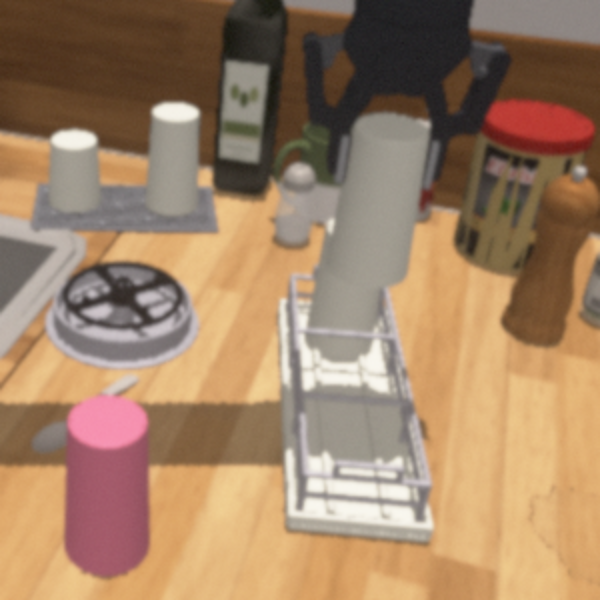

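View pics/w3.png

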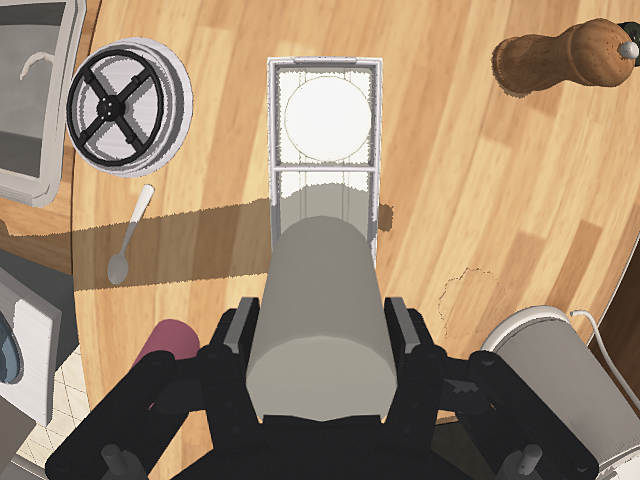

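```bash
python3 - <<'E'
from h import *
from bench import vision
c=vision.get_calibration('scene');P=cloud(np.load('scene3.npz')['d'],c); z=P[...,2]
zb=.146
m=(np.hypot(P[...,0]-.475,P[...,1]+.413)<.045)&(z>.155)&(z<.215)&(np.load('scene3.npz')['im'].min(-1)>90); q=P[m]
f=lambda p:np.hypot(q[:,0]-p[0]-p[2]*(q[:,2]-zb),q[:,1]-p[1]-p[3]*(q[:,2]-zb))-(.031-.005*(q[:,2]-zb)/.115)
r=least_squares(f,[.475,-.413,0,0],loss='soft_l1',f_scale=.001);print(len(q),r.x.round(4),abs(r.fun).mean())
m2=(np.hypot(P[...,0]-.475,P[...,1]+.413)<.045)&(z>.136); print('rim z',np.sort(z[m2])[:20].round(3))
E
```

```text
1519 [ 0.4721 -0.4113  0.0013 -0.0008] 0.0006892210937403119
rim z [0.143 0.143 0.143 0.144 0.144 0.144 0.144 0.144 0.144 0.144 0.145 0.145
 0.145 0.145 0.145 0.145 0.145 0.145 0.145 0.145]
```

Call:
move_arm(
  targets="30 1 0 0; 60 1 0 0; 90 1 0 0; 108 1 0 0; 118 1 0 0; 123 1 0 0; 126 1 0 0; 127 1 0 0",
)

```text
time_s: 7.02
tcp_pos: [0.4783, -0.4114, 0.0844]
ee_rot: [-0.178, -0.683, -0.179, 0.685]
force: [0.3, -0.5, -1.1]
finger_gap: 0.631
```

Call:
move_arm(
  targets="1 0 0 0; 2 0 0 0; 2 0 0 0",
)

```text
time_s: 7.4
tcp_pos: [0.4783, -0.4113, 0.0824]
ee_rot: [-0.178, -0.683, -0.179, 0.685]
force: [-0.1, 0.7, -1.6]
finger_gap: 0.624
```

Call:
move_arm(
  targets="1 0 0 0; 2 0 0 0; 3 0 0 0; 3 0 0 0",
)

```text
time_s: 7.9
tcp_pos: [0.4784, -0.4116, 0.0814]
ee_rot: [-0.178, -0.684, -0.179, 0.685]
force: [-1.0, 3.3, 7.8]
finger_gap: 0.627
```

Call:
move_arm(
  targets="-0.5 0 0 0; -1 0 0 0; -1 0 0 0; -1 0 0 0; -1 0 0 0",
  grip=-1,
)

```text
time_s: 8.52
tcp_pos: [0.4784, -0.4115, 0.0821]
ee_rot: [-0.178, -0.683, -0.179, 0.685]
force: [0.2, -0.2, -0.4]
finger_gap: 1.002
```

Call:
move_arm(
  targets="-20 0 0 0; -60 0 0 0; -110 0 0 0; -150 0 0 0; -170 0 0 0; -170 0 0 0",
)

```text
time_s: 9.28
tcp_pos: [0.4794, -0.4125, 0.2541]
ee_rot: [0.179, 0.684, 0.178, -0.684]
force: [0.2, 0.4, -0.8]
finger_gap: 0.998
```

```bash
python3 - <<'E'
from h import *
from bench import env,vision
s=env.state(); print(s['joint_positions'].round(2)); plan(s,[.694,-.097,.255],90)
im,d=vision.camera('scene'); cv2.imwrite('pics/s4.png',im[:,:,::-1]); np.savez('scene4.npz',im=im,d=d)
im,d=vision.camera('wrist'); cv2.imwrite('pics/w4.png',im[:,:,::-1])
E
```

```text
[-0.03  0.44  0.89  1.65 -0.36  1.22 -0.12]
tool x [ 0.001 -0.001 -1.   ] jaw yaw -60.8 tcp [ 0.4794 -0.4125  0.2541] q7 -0.12 t 9.28 F [ 0.19  0.39 -0.81] gap 0.998
shift [  -1.  -170.5 -341.4] turn 29.2
```

View pics/s4.png

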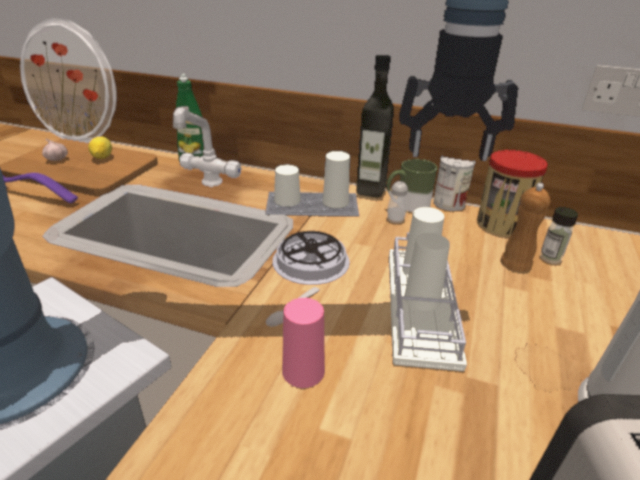

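View pics/w4.png

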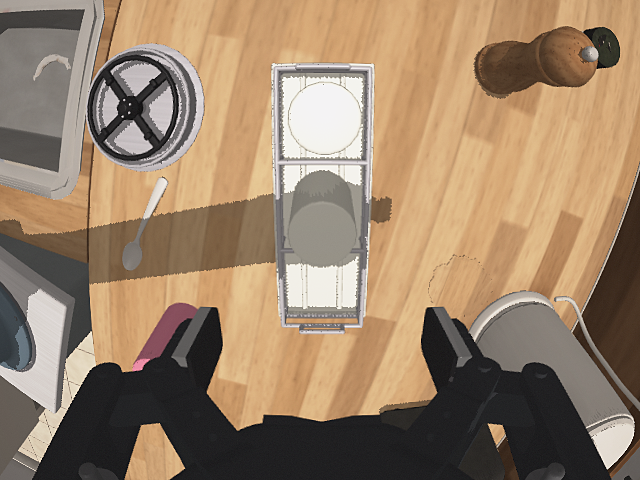

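The rinsed tumbler stands upright in the middle pocket (scene (428,270)), and the cross is free (wrist (130,108)). I'll take a top view for the rinser centre, then start towards the mat.

Call:
move_arm(
  targets="0 -15 -14 -10; 0 -35 -32 -20; 0 -58 -53 -30; 0 -82 -75 -40; 0 -105 -96 -50; 0 -130 -119 -60; 0 -150 -137 -70; 0 -161 -147 -80",
)

```text
time_s: 10.38
tcp_pos: [0.5269, -0.1953, 0.2484]
ee_rot: [0.575, 0.406, 0.582, -0.407]
force: [-0.2, 0.2, 0.1]
finger_gap: 0.997
```

```bash
python3 - <<'E'
from h import *
from bench import env,vision
s=env.state(); print(s['joint_positions'].round(2)); plan(s,[.53,-.17,.255],19);plan(s,[.694,-.097,.255],70)
c=vision.get_calibration('wrist');print(c)
im,d=vision.camera('wrist'); cv2.imwrite('pics/w5.png',im[:,:,::-1]); np.savez('w5.npz',im=im,d=d,**c)
im,d=vision.camera('top'); cv2.imwrite('pics/t5.png',im[:,:,::-1]); np.savez('top5.npz',im=im,d=d)
E
```

```text
[-0.22  0.23  0.59  1.81 -0.14  1.15  0.75]
tool x [-0.009  0.004 -1.   ] jaw yaw 19.8 tcp [ 0.5269 -0.1953  0.2484] q7 0.75 t 10.38 F [-0.25  0.16  0.15] gap 0.997
shift [ -6.5  11.4 -22.8] turn 0.8
tool x [-0.009  0.004 -1.   ] jaw yaw 19.8 tcp [ 0.5269 -0.1953  0.2484] q7 0.75 t 10.38 F [-0.25  0.16  0.15] gap 0.997
shift [ -7.7 190.5 -36. ] turn -50.2
{'fx': 371.64829954431775, 'fy': 371.64829954431775, 'cx': 321.3767743183204, 'cy': 236.32339608159123, 'eye': array([ 0.49836012, -0.1164347 ,  0.39180148]), 'rotation': array([ 0.97212978, -0.16008779, -0.02436188,  0.16953495])}
```

View pics/w5.png

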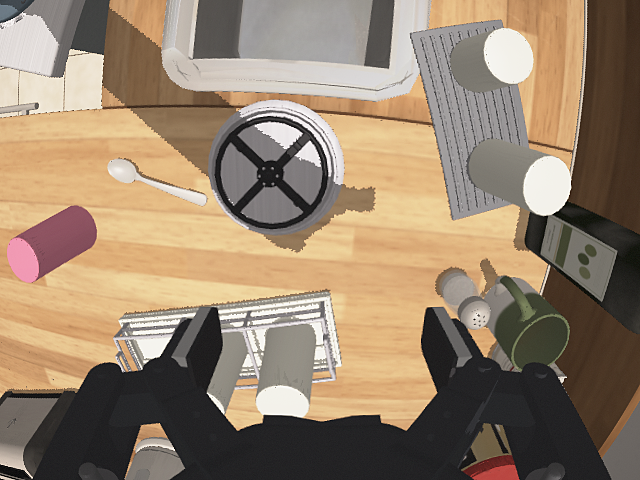

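View pics/t5.png

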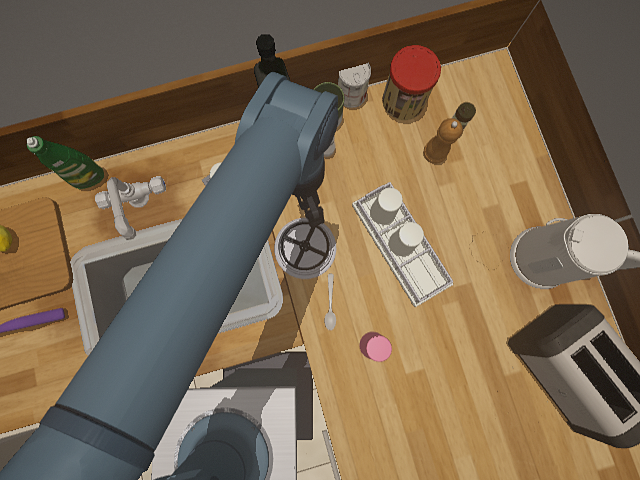

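```bash
cat >> h.py <<'E'
def rays_w(u,v,c):
    x=(u-c['cx']);y=(v-c['cy']);r=np.hypot(x,y);th=r/c['fx'];k=np.tan(th)/np.maximum(r,1e-9)
    return np.stack([x*k,-y*k,-np.ones_like(r)],-1)@rot(c['rotation']).as_matrix().T
def wcloud(d,c):
    v,u=np.mgrid[0:480,0:640].astype(float); return rays_w(u,v,c)*d[...,None]+c['eye']
def circ(xy,r0=.03):
    f=lambda p:np.hypot(xy[:,0]-p[0],xy[:,1]-p[1])-p[2]
    r=least_squares(f,[*xy.mean(0),r0],loss='soft_l1',f_scale=.001); return r.x.round(4),np.abs(r.fun).mean().round(4)
def ring(f,c,C=(.469,-.189)):
    P=wcloud(f['d'],c); g=f['im'].max(-1); z=P[...,2]; rr=np.hypot(P[...,0]-C[0],P[...,1]-C[1])
    m=(g<70)&(z>.028)&(z<.046)&(rr>.045)&(rr<.068); q=P[m]; print('ring',len(q),'z',np.median(q[:,2]).round(4),circ(q[:,:2],.055))
    m=(g<70)&(z>.044)&(z<.056)&(rr<.02); q=P[m]; print('nozzle',len(q),q.mean(0).round(4) if len(q) else '')
    m=(z>.0225)&(z<.0295)&(rr>.06)&(rr<.072); q=P[m]; print('rim',len(q),circ(q[:,:2],.065))
    return P
def cone(P,xy,zb,h,lo=.012,hi=.108):
    z=P[...,2]; m=(np.hypot(P[...,0]-xy[0],P[...,1]-xy[1])<.038)&(z>zb+lo)&(z<zb+hi); q=P[m]
    f=lambda p:np.hypot(q[:,0]-p[0]-p[2]*(q[:,2]-zb-h/2),q[:,1]-p[1]-p[3]*(q[:,2]-zb-h/2))-(.031-.005*(q[:,2]-zb)/h)
    r=least_squares(f,[*xy,0,0],loss='soft_l1',f_scale=.001);print('cone',len(q),r.x.round(4),abs(r.fun).mean().round(4))
    m=(np.hypot(P[...,0]-xy[0],P[...,1]-xy[1])<.03)&(abs(z-zb-h)<.006); q=P[m]; 
    if len(q)>5: print('top',len(q),q.mean(0).round(4),cv2.minEnclosingCircle((q[:,:2]*1000).astype(np.float32)))
E
python3 - <<'E'
from h import *
from bench import vision
f=np.load('w5.npz'); P=ring(f,f)
cone(P,(.694,-.097),.006,.115); cone(P,(.632,-.003),.006,.078,hi=.07)
print('tall top px',P[185,547].round(4),'wood',P[280,380].round(4))
print('mat pts',P[120,470].round(4))
m=(np.hypot(P[...,0]-.694,P[...,1]+.097)<.12)&(P[...,2]>.14);q=P[m];d=np.hypot(q[:,0]-.694,q[:,1]+.097);print('bottle',len(q),d.min() if len(q) else '',q[d.argmin()] if len(q) else '')
c=vision.get_calibration('top');g=np.load('top5.npz');P=cloud(g['d'],c);z=P[...,2];rr=np.hypot(P[...,0]-.469,P[...,1]+.189)
m=(g['im'].max(-1)<75)&(z>.028)&(z<.048)&(rr>.045)&(rr<.065);print('top ring',m.sum(),circ(P[m][:,:2],.055))
for nm,C in(('far',(.551,-.374)),('mid',(.4745,-.414))):
    cone(P,C,.016,.115,lo=.05); 
    m=(np.hypot(P[...,0]-C[0],P[...,1]-C[1])<.035)&(abs(z-.133)<.006);print(nm,P[m].mean(0))
E
```

```text
ring 1890 z 0.0358 (array([ 0.4679, -0.1865,  0.0531]), np.float64(0.0017))
nozzle 312 [ 0.468  -0.1858  0.0482]
rim 1617 (array([ 0.4679, -0.1869,  0.0634]), np.float64(0.0011))
cone 2714 [ 0.6916 -0.0964 -0.0059 -0.0015] 0.0003
top 2466 [ 0.6881 -0.0966  0.1208] ((691.0297241210938, -96.4116439819336), 26.987871170043945)
cone 1497 [ 6.297e-01 -1.400e-03  6.000e-04  1.000e-03] 0.0003
top 2343 [ 0.6276 -0.0031  0.0839] ((629.12890625, -1.750381588935852), 26.77947425842285)
tall top px [ 0.6905 -0.0961  0.12  ] wood [ 6.234e-01 -2.693e-01 -2.000e-04]
mat pts [ 0.6457 -0.0615  0.005 ]
bottle 3910 0.0669461344591292 [ 0.75868868 -0.11423831  0.17554965]
top ring 348 (array([ 0.4701, -0.1881,  0.0534]), np.float64(0.0017))
cone 203 [ 0.5519 -0.3743 -0.0087  0.0047] 0.0003
top 475 [ 0.55   -0.3734  0.1326] ((551.0181884765625, -373.81121826171875), 26.461820602416992)
far [ 0.55024217 -0.37350041  0.13267694]
cone 192 [ 0.4757 -0.4151 -0.0074  0.0061] 0.0003
top 502 [ 0.4744 -0.4139  0.1325] ((475.3509521484375, -414.8307189941406), 26.764026641845703)
mid [ 0.47469059 -0.41412378  0.13260331]
```

The wrist view shows the tall tumbler at (547,185) and the short one at (508,55). The measured tops are z≈0.121 and z≈0.084, so the target is the right-hand/lower one, nearest the bottle. Confirming with a crop while I plan.

```bash
python3 - <<'E'
import cv2
a=cv2.imread('pics/w5.png')[10:260,390:640]; cv2.imwrite('pics/w5c.png',cv2.resize(a,None,fx=2.2,fy=2.2,interpolation=cv2.INTER_CUBIC))
E
```

```text
(no output)
```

View pics/w5c.png

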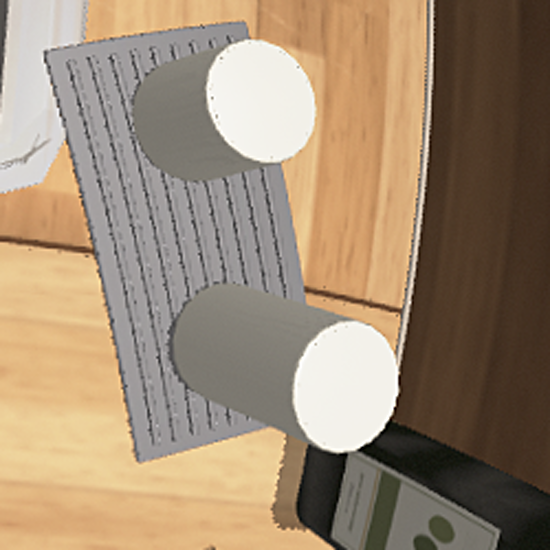

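Call:
move_arm(
  targets="-8 20 -5 -10; -8 55 -11 -20; -8 95 -18 -30; -8 135 -26 -40; -8 170 -33 -50; -8 189 -36 -50; -8 189 -36 -50; -8 189 -36 -50",
)

```text
time_s: 11.48
tcp_pos: [0.692, -0.0999, 0.2545]
ee_rot: [0.691, 0.127, 0.7, -0.126]
force: [0.6, -0.6, -0.1]
finger_gap: 0.998
```

```bash
python3 - <<'E'
from h import *
from bench import env,vision
s=env.state(); print(s['joint_positions'].round(2)); plan(s,[.6925,-.0967,.069],70)
c=vision.get_calibration('wrist')
im,d=vision.camera('wrist'); cv2.imwrite('pics/w6.png',im[:,:,::-1]); np.savez('w6.npz',im=im,d=d,**c)
P=wcloud(d,c); cone(P,(.692,-.097),.006,.115)
E
```

```text
[-0.19  0.49  0.39  1.44 -0.19  1.26  1.43]
tool x [-0.011  0.004 -1.   ] jaw yaw 69.3 tcp [ 0.692  -0.0999  0.2545] q7 1.43 t 11.47 F [ 0.58 -0.61 -0.12] gap 0.998
shift [185.5   3.2   1.5] turn -0.7
cone 1182 [ 0.6915 -0.0963 -0.0057  0.0009] 0.0003
top 3405 [ 0.6898 -0.0958  0.1209] ((691.127685546875, -96.542236328125), 26.887088775634766)
```

View pics/w6.png

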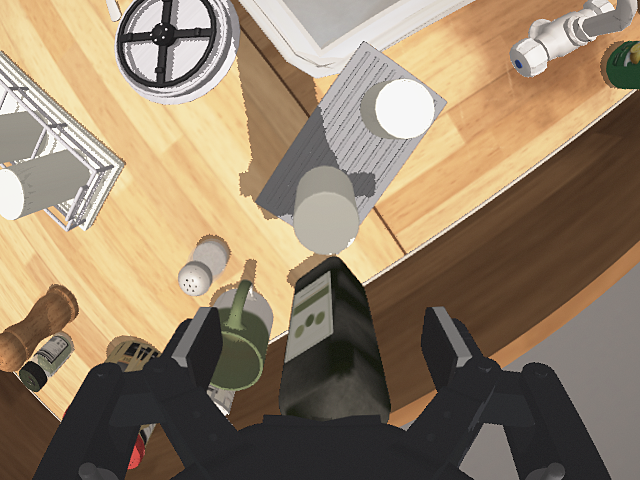

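The crop shows the tall tumbler at the lower right, beside the bottle, and the short one above it. The bottle stands behind the jaws, roughly 65 mm from the tumbler axis. I'll descend carefully.

Call:
move_arm(
  targets="25 3 1 -0.5; 55 3 1 -0.5; 85 3 1 -0.5; 105 3 1 -0.5; 120 3 1 -0.5; 130 3 1 -0.5; 130 3 1 -0.5",
)

```text
time_s: 12.4
tcp_pos: [0.6925, -0.0971, 0.1246]
ee_rot: [0.692, 0.125, 0.7, -0.123]
force: [-0.4, -0.4, 0.6]
finger_gap: 1.001
```

```bash
python3 - <<'E'
from h import *
from bench import env,vision
s=env.state(); plan(s,[.692,-.0966,.071],70)
im,d=vision.camera('scene'); cv2.imwrite('pics/s7.png',cv2.resize(im[30:270,220:520,::-1],None,fx=2.5,fy=2.5))
E
```

```text
tool x [-0.011  0.004 -1.   ] jaw yaw 69.8 tcp [ 0.6925 -0.0971  0.1246] q7 1.46 t 12.40 F [-0.44 -0.4   0.61] gap 1.001
shift [53.6  0.3  0.1] turn -0.2
```

View pics/s7.png

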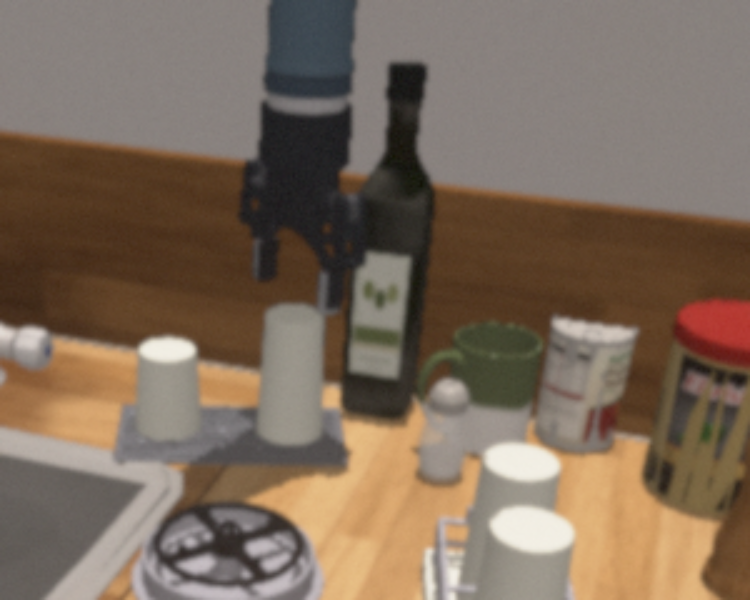

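Call:
move_arm(
  targets="12 0 0 0; 26 0 0 0; 40 0 0 0; 50 0 0 0; 54 0 0 0; 54 0 0 0",
)

```text
time_s: 13.2
tcp_pos: [0.6923, -0.0969, 0.071]
ee_rot: [0.692, 0.125, 0.7, -0.123]
force: [-0.9, -0.2, -0.5]
finger_gap: 0.999
```

Call:
move_arm(
  targets="0 0 0 0; 0 0 0 0; 0 0 0 0; 0 0 0 0; 0 0 0 0; 0 0 0 0; 0 0 0 0",
  grip=1,
  newtons=70,
)

```text
time_s: 14.08
tcp_pos: [0.6936, -0.097, 0.0723]
ee_rot: [0.693, 0.125, 0.699, -0.123]
force: [0.0, 1.0, 4.8]
finger_gap: 0.624
```

Call:
move_arm(
  targets="-15 0 0 0; -40 0 0 0; -70 0 0 0; -95 0 0 0; -105 0 0 0; -105 0 0 0",
)

```text
time_s: 14.82
tcp_pos: [0.6943, -0.0975, 0.1775]
ee_rot: [0.693, 0.125, 0.699, -0.123]
force: [-0.2, -0.0, -2.5]
finger_gap: 0.625
```

```bash
python3 - <<'E'
from h import *
from bench import env,vision
s=env.state(); print(s['joint_positions'].round(2)); plan(s,[.5,-.172,.175],20);plan(s,[.469,-.1875,.175],20)
E
```

```text
[-0.18  0.55  0.37  1.51 -0.21  1.13  1.45]
tool x [-0.008  0.004 -1.   ] jaw yaw 69.8 tcp [ 0.6943 -0.0975  0.1775] q7 1.45 t 14.82 F [-0.15 -0.01 -2.54] gap 0.625
shift [   3.7 -137.  -156.6] turn 49.8
tool x [-0.008  0.004 -1.   ] jaw yaw 69.8 tcp [ 0.6943 -0.0975  0.1775] q7 1.45 t 14.82 F [-0.15 -0.01 -2.54] gap 0.625
shift [   3.8 -162.2 -180.4] turn 49.8
```

Call:
move_arm(
  targets="0 -15 -17 6; 0 -42 -47 14; 0 -72 -80 24; 0 -102 -113 34; 0 -130 -145 42; 0 -150 -167 50; 0 -162 -180 50; 0 -162 -180 50",
)

```text
time_s: 15.82
tcp_pos: [0.4682, -0.1877, 0.1782]
ee_rot: [0.575, 0.406, 0.582, -0.407]
force: [0.3, 0.1, -0.9]
finger_gap: 0.623
```

```bash
cat > look.py <<'E'
import sys
from h import *
from bench import env,vision
tag=sys.argv[1]; zb=float(sys.argv[2])
s=env.state(); print(s['joint_positions'].round(2)); plan(s,[.469,-.1875,.12],None)
M=rot(s['ee_rot']).as_matrix()
xy=s['tcp_pos'][:2]
c=vision.get_calibration('wrist'); im,d=vision.camera('wrist'); cv2.imwrite(f'pics/w{tag}.png',im[:,:,::-1]); np.savez(f'w{tag}.npz',im=im,d=d,**c)
print('WRIST'); P=ring({'im':im,'d':d},c); cone(P,xy,zb,.115,lo=.008,hi=.05)
c=vision.get_calibration('scene'); im,d=vision.camera('scene'); cv2.imwrite(f'pics/s{tag}.png',cv2.resize(im[130:310,220:420,::-1],None,fx=3,fy=3)); np.savez(f's{tag}.npz',im=im,d=d)
print('SCENE'); P=cloud(d,c); z=P[...,2]; cone(P,xy,zb,.115,lo=.008,hi=.05)
C=(.468,-.188); rr=np.hypot(P[...,0]-C[0],P[...,1]-C[1]); g=im.max(-1)
m=(g<95)&(z>.028)&(z<.046)&(rr>.047)&(rr<.066); q=P[m]; print('ring',len(q),circ(q[:,:2],.053))
m=(z>.0215)&(z<.0285)&(rr>.058)&(rr<.072); q=P[m]; print('rim',len(q),circ(q[:,:2],.064))
print('tool axes y',M[:2,1].round(3),'z',M[:2,2].round(3))
E
python3 look.py 8 .112
```

```text
[-0.27  0.19  0.63  2.01 -0.14  0.99  0.78]
tool x [-0.009  0.004 -1.   ] jaw yaw 19.8 tcp [ 0.4682 -0.1877  0.1782] q7 0.78 t 15.82 F [ 0.25  0.14 -0.87] gap 0.623
shift [58.2  1.3  0.5] turn 0.0
WRIST
ring 1950 z 0.0357 (array([ 0.4675, -0.1868,  0.0533]), np.float64(0.0018))
nozzle 0 
rim 1883 (array([ 0.4675, -0.1865,  0.0633]), np.float64(0.0011))
cone 2594 [ 0.4667 -0.1874  0.0008  0.0084] 0.0002
top 14559 [ 0.4646 -0.1806  0.2267] ((466.50103759765625, -184.7152099609375), 29.2888240814209)
SCENE
cone 748 [ 0.4682 -0.1854 -0.0081  0.0042] 0.0008
top 152 [ 0.4704 -0.1995  0.226 ] ((469.6651611328125, -186.77113342285156), 27.874412536621094)
ring 376 (array([ 0.4651, -0.1875,  0.0532]), np.float64(0.0014))
rim 298 (array([ 0.4655, -0.1872,  0.0635]), np.float64(0.0011))
tool axes y [0.941 0.339] z [ 0.339 -0.941]
```

View pics/w8.png

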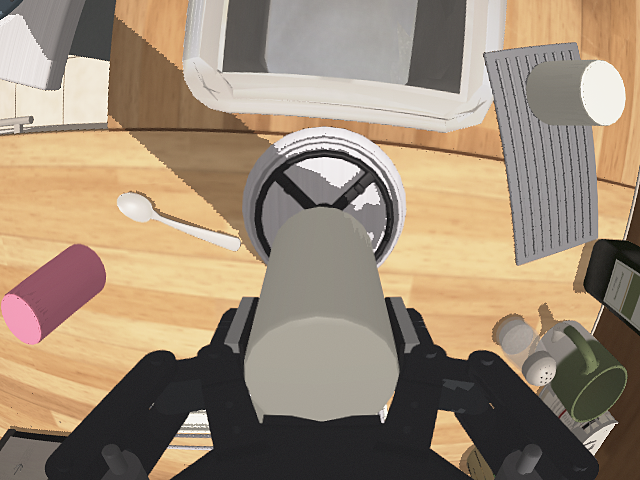

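View pics/s8.png

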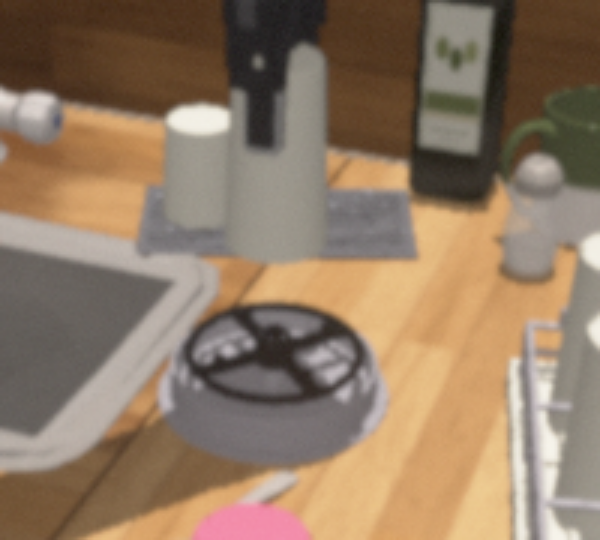

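Call:
move_arm(
  targets="15 0.5 -0.5 0; 32 0.5 -0.5 0; 48 0.5 -0.5 0; 58 0.5 -0.5 0; 62 0.5 -0.5 0; 62 0.5 -0.5 0",
)

```text
time_s: 16.68
tcp_pos: [0.4705, -0.186, 0.1167]
ee_rot: [0.576, 0.405, 0.582, -0.406]
force: [-0.4, 0.4, -1.9]
finger_gap: 0.622
```

```bash
sed -i 's/<.038)&(z>zb+lo)/<.038)\&(z>zb+lo)\&(IM.max(-1)>90 if IM is not None else True)/; s/^def cone/IM=None\ndef cone/' h.py; sed -i "s/^print('WRIST')/import h; h.IM=im\nprint('WRIST')/; s/^print('SCENE')/h.IM=im\nprint('SCENE')/" look.py; python3 look.py 9 .050
```

```text
[-0.23  0.29  0.6   2.06 -0.22  0.86  0.84]
tool x [-0.007  0.004 -1.   ] jaw yaw 19.9 tcp [ 0.4705 -0.186   0.1167] q7 0.84 t 16.68 F [-0.43  0.44 -1.91] gap 0.622
shift [-3.3 -2.   0.9] turn 0.0
WRIST
ring 3163 z 0.0357 (array([ 0.4675, -0.1865,  0.0531]), np.float64(0.0019))
nozzle 0 
rim 2825 (array([ 0.4674, -0.1864,  0.0631]), np.float64(0.0011))
cone 2576 [ 0.4691 -0.1856 -0.0011  0.0088] 0.0002
top 14665 [ 0.4667 -0.1788  0.1651] ((468.89825439453125, -183.1278533935547), 29.259334564208984)
SCENE
cone 664 [ 4.694e-01 -1.845e-01 -1.100e-03  4.000e-04] 0.0008
top 154 [ 0.4739 -0.1979  0.1645] ((472.48687744140625, -186.7655029296875), 28.607200622558594)
ring 316 (array([ 0.4649, -0.1876,  0.0531]), np.float64(0.0016))
rim 271 (array([ 0.4656, -0.1872,  0.0636]), np.float64(0.0011))
tool axes y [0.94  0.341] z [ 0.341 -0.94 ]
```

View pics/w9.png

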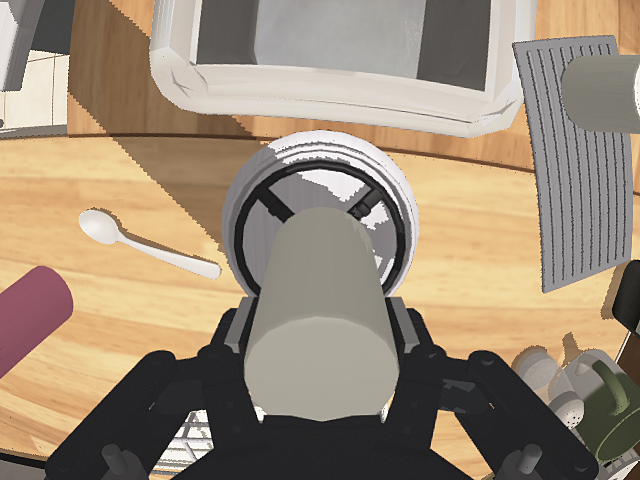

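View pics/s9.png

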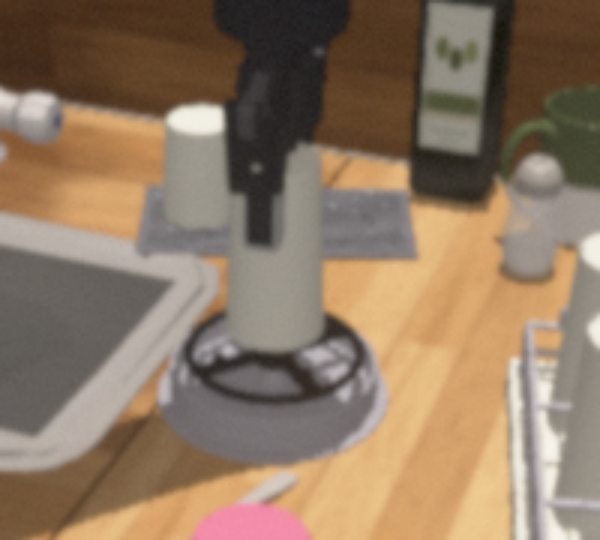

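Call:
move_arm(
  targets="0 -2.5 0 0; 3 -2.7 0 0; 6 -2.7 0 0; 7 -2.7 0 0; 7 -2.7 0 0",
)

```text
time_s: 17.4
tcp_pos: [0.4684, -0.1869, 0.1102]
ee_rot: [0.577, 0.406, 0.581, -0.406]
force: [-0.5, -0.3, -0.7]
finger_gap: 0.623
```

```bash
python3 look.py 10 .043; python3 - <<'E'
import cv2
a=cv2.imread('pics/w10.png')[110:340,190:450]; cv2.imwrite('pics/w10c.png',cv2.resize(a,None,fx=2.5,fy=2.5,interpolation=cv2.INTER_CUBIC))
E
```

```text
[-0.22  0.3   0.6   2.06 -0.23  0.84  0.85]
tool x [-0.006  0.004 -1.   ] jaw yaw 20.0 tcp [ 0.4684 -0.1869  0.1102] q7 0.85 t 17.40 F [-0.53 -0.34 -0.72] gap 0.623
shift [-9.8  0.3  0.7] turn 0.0
WRIST
ring 3328 z 0.0357 (array([ 0.4674, -0.1865,  0.053 ]), np.float64(0.0019))
nozzle 0 
rim 2883 (array([ 0.4673, -0.1863,  0.0631]), np.float64(0.0011))
cone 2563 [ 0.4669 -0.1865 -0.0019  0.0093] 0.0002
top 14816 [ 0.4646 -0.1796  0.1586] ((467.87188720703125, -185.6748504638672), 29.70781135559082)
SCENE
cone 656 [ 0.4668 -0.1854 -0.0041  0.0025] 0.0008
top 151 [ 0.4716 -0.1994  0.1575] ((470.4593811035156, -186.91885375976562), 28.086658477783203)
ring 311 (array([ 0.465 , -0.1877,  0.053 ]), np.float64(0.0015))
rim 268 (array([ 0.4656, -0.1871,  0.0636]), np.float64(0.0011))
tool axes y [0.94  0.341] z [ 0.341 -0.94 ]
```

View pics/w10c.png

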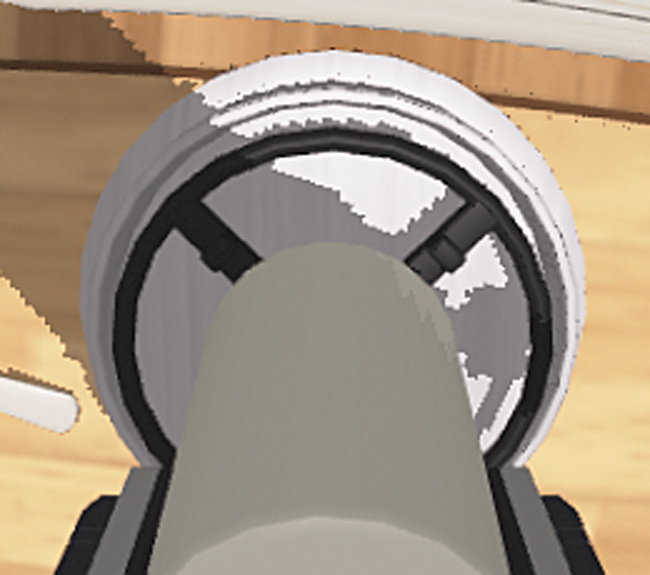

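View pics/s10.png

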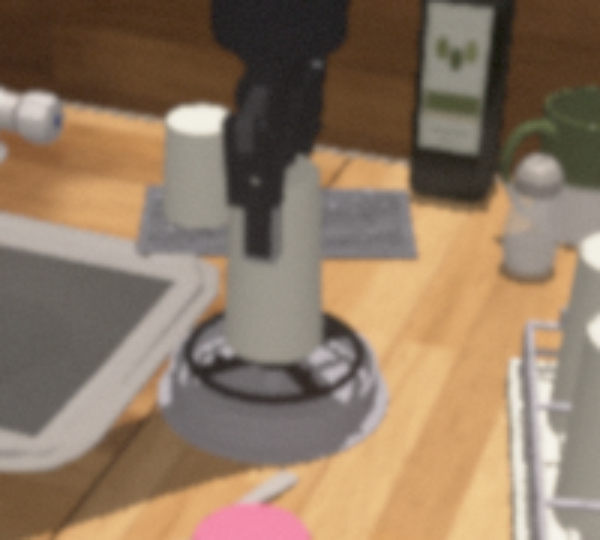

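Call:
move_arm(
  targets="2 -0.5 0 0; 4 -0.5 0 0; 6 -0.5 0 0; 6 -0.5 0 0",
)

```text
time_s: 18.0
tcp_pos: [0.4678, -0.1871, 0.1041]
ee_rot: [0.577, 0.406, 0.582, -0.406]
force: [-0.6, 0.2, -1.7]
finger_gap: 0.621
```

Call:
move_arm(
  targets="1 0 0 0; 2 0 0 0; 3 0 0 0; 3 0 0 0",
)

```text
time_s: 18.5
tcp_pos: [0.468, -0.1872, 0.1015]
ee_rot: [0.577, 0.406, 0.581, -0.406]
force: [-1.9, 0.6, 2.6]
finger_gap: 0.626
```

```bash
python3 look.py 11 .0358; python3 - <<'E'
import cv2
a=cv2.imread('pics/w11.png')[110:340,190:450]; cv2.imwrite('pics/w11c.png',cv2.resize(a,None,fx=2.5,fy=2.5,interpolation=cv2.INTER_CUBIC))
E
```

```text
[-0.22  0.32  0.59  2.07 -0.24  0.83  0.86]
tool x [-0.006  0.004 -1.   ] jaw yaw 19.9 tcp [ 0.468  -0.1872  0.1015] q7 0.86 t 18.50 F [-1.87  0.6   2.59] gap 0.626
shift [-18.5   0.8   0.5] turn 0.0
WRIST
ring 3483 z 0.0351 (array([ 0.4674, -0.1863,  0.0529]), np.float64(0.0019))
nozzle 0 
rim 3043 (array([ 0.4673, -0.1863,  0.0631]), np.float64(0.0011))
cone 2621 [ 0.4665 -0.1869 -0.0019  0.0065] 0.0002
top 14387 [ 0.4643 -0.1802  0.1501] ((465.51300048828125, -182.8816375732422), 29.083467483520508)
SCENE
cone 645 [ 4.666e-01 -1.855e-01 -3.000e-04  3.200e-03] 0.0008
top 144 [ 0.4719 -0.1996  0.1491] ((469.01513671875, -188.21458435058594), 29.09811782836914)
ring 312 (array([ 0.4652, -0.1875,  0.0532]), np.float64(0.0014))
rim 272 (array([ 0.4656, -0.1871,  0.0636]), np.float64(0.0011))
tool axes y [0.94  0.341] z [ 0.341 -0.94 ]
```

View pics/w11c.png

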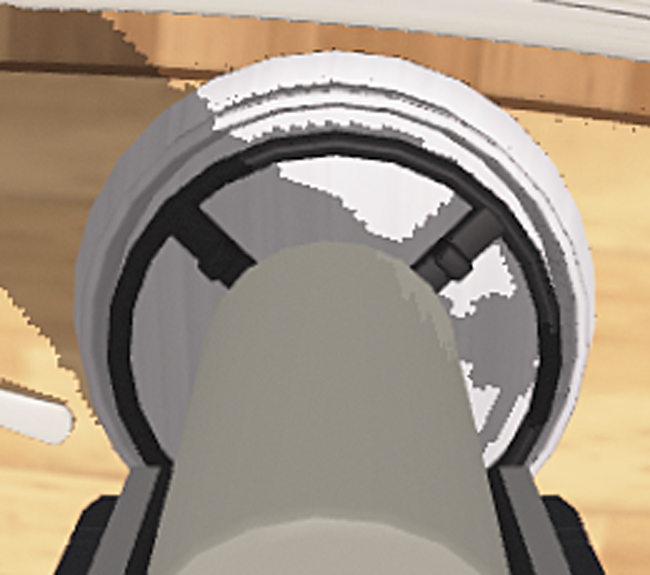

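View pics/s11.png

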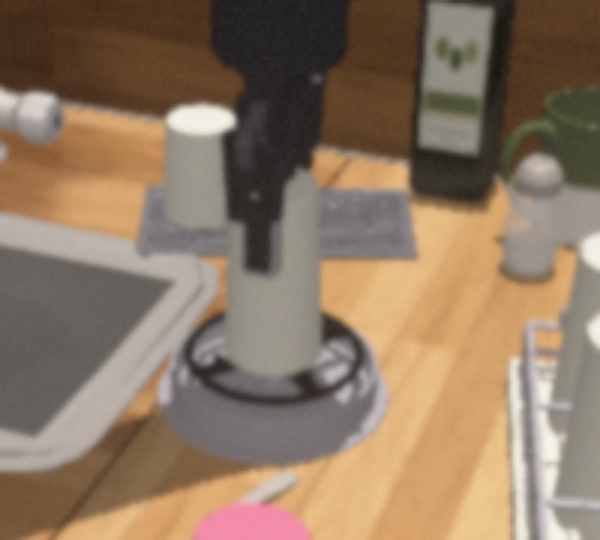

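The rim sits on the arms between the lugs: in the crop, the left lug is at (215,262) and the right at (450,260), with similar gaps. Now I'll press.

Call:
move_arm(
  targets="1 0 0 0; 2.5 0 0 0; 4 0 0 0; 5 0 0 0; 6 0 0 0; 7 0 0 0; 7 0 0 0",
  newtons=80,
)

```text
time_s: 19.48
tcp_pos: [0.468, -0.1873, 0.0947]
ee_rot: [0.577, 0.406, 0.581, -0.406]
force: [-2.8, 0.4, 7.0]
finger_gap: 0.621
```

```bash
python3 look.py 12 .029
```

```text
[-0.21  0.33  0.58  2.07 -0.25  0.81  0.87]
tool x [-0.006  0.004 -1.   ] jaw yaw 19.9 tcp [ 0.468  -0.1873  0.0947] q7 0.87 t 19.48 F [-2.81  0.4   7.03] gap 0.621
shift [-25.3   0.8   0.4] turn 0.0
WRIST
ring 2249 z 0.0287 (array([ 0.4676, -0.187 ,  0.0533]), np.float64(0.0017))
nozzle 0 
rim 3189 (array([ 0.4673, -0.1864,  0.0631]), np.float64(0.0011))
cone 2625 [ 0.4665 -0.1869 -0.0005  0.0057] 0.0002
top 14374 [ 0.4644 -0.1803  0.1433] ((465.48187255859375, -182.49864196777344), 29.039932250976562)
SCENE
cone 637 [ 0.4663 -0.1858 -0.0013 -0.0051] 0.0008
top 144 [ 0.4714 -0.1989  0.1425] ((468.16180419921875, -187.54776000976562), 29.883058547973633)
ring 58 (array([ 0.4663, -0.1875,  0.0535]), np.float64(0.0013))
rim 339 (array([ 0.4657, -0.1872,  0.0634]), np.float64(0.0012))
tool axes y [0.94  0.341] z [ 0.341 -0.94 ]
```

Call:
move_arm(
  targets="1 0 0 0; 2 0 0 0; 3.2 0 0 0; 3.2 0 0 0; 3.2 0 0 0",
)

```text
time_s: 20.2
tcp_pos: [0.4681, -0.1874, 0.0921]
ee_rot: [0.576, 0.406, 0.582, -0.406]
force: [-3.5, -0.2, 8.8]
finger_gap: 0.622
```

```bash
cat > fin.py <<'E'
import sys
from h import *
from bench import env,vision
for t in ('9','11','12'):
    f=np.load(f'w{t}.npz'); P=wcloud(f['d'],f); g=f['im'].max(-1); rr=np.hypot(P[...,0]-.4674,P[...,1]+.1865); m=(g<70)&(rr>.051)&(rr<.0545)&(P[...,2]>.005)&(P[...,2]<.045); print(t,m.sum(),np.median(P[m][:,2]))
E
python3 fin.py; python3 look.py 13 .026; sed -i "s/'12'/'12','13'/" fin.py; python3 fin.py|tail -1
python3 - <<'E'
from h import *
from bench import env,vision
im,d=vision.camera('top'); cv2.imwrite('pics/t13.png',im[:,:,::-1])
im,d=vision.camera('scene'); cv2.imwrite('pics/s13f.png',im[:,:,::-1])
a=cv2.imread('pics/w13.png')[110:340,190:450]; cv2.imwrite('pics/w13c.png',cv2.resize(a,None,fx=2.5,fy=2.5,interpolation=cv2.INTER_CUBIC))
s=env.state();print(s['time_s'],s['force'],s['tcp_pos'],s['dq'].round(3))
E
```

```text
9 1806 0.03588075795810737
11 1992 0.03523972042543669
12 1976 0.028518925954514635
[-0.21  0.33  0.58  2.07 -0.25  0.81  0.88]
tool x [-0.006  0.004 -1.   ] jaw yaw 19.9 tcp [ 0.4681 -0.1874  0.0921] q7 0.88 t 20.20 F [-3.48 -0.22  8.76] gap 0.622
shift [-27.9   0.7   0.3] turn 0.0
WRIST
ring 5 z 0.0281 (array([ 0.4669, -0.1864,  0.0527]), np.float64(0.0005))
nozzle 0 
rim 3256 (array([ 0.4673, -0.1863,  0.0631]), np.float64(0.0011))
cone 2620 [ 4.666e-01 -1.870e-01  4.000e-04  4.900e-03] 0.0002
top 14474 [ 0.4644 -0.1803  0.1407] ((465.69415283203125, -183.02450561523438), 29.17439079284668)
SCENE
cone 635 [ 4.666e-01 -1.856e-01  3.300e-03 -3.000e-04] 0.0008
top 145 [ 0.4718 -0.1991  0.1395] ((468.0860900878906, -187.39517211914062), 29.927734375)
13 1997 0.025886770740292442
20.4 [-2.37906663  0.7328123   9.55465409] [ 0.46807973 -0.18737469  0.09214888] [ 0.    -0.002  0.002  0.001 -0.001  0.001 -0.001]h.py:28: RuntimeWarning: Mean of empty slice.
  r=least_squares(f,[*xy.mean(0),r0],loss='soft_l1',f_scale=.001); return r.x.round(4),np.abs(r.fun).mean().round(4)
  ret = um.true_divide(
Traceback (most recent call last):
  File "look.py", line 15, in <module>
    m=(g<95)&(z>.028)&(z<.046)&(rr>.047)&(rr<.066); q=P[m]; print('ring',len(q),circ(q[:,:2],.053))
                                                                                ~~~~^^^^^^^^^^^^^^
  File "h.py", line 28, in circ
    r=least_squares(f,[*xy.mean(0),r0],loss='soft_l1',f_scale=.001); return r.x.round(4),np.abs(r.fun).mean().round(4)
ValueError: Initial guess is outside of provided bounds
```

View pics/w13c.png

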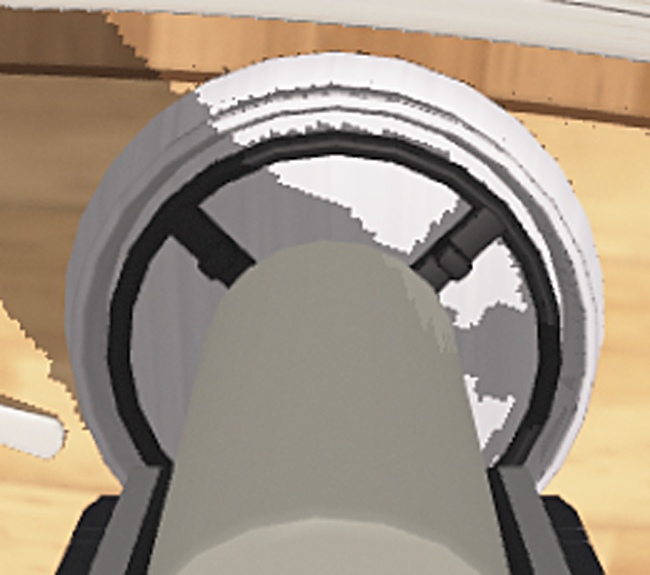

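View pics/s13f.png

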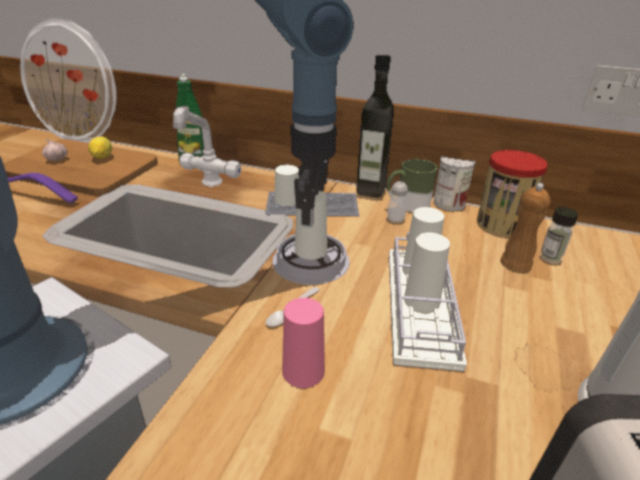

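The ring has sunk 10.0 mm (35.9 → 25.9 mm) and the net push is about 11 N. The gripper is well above the bowl and everything else is in place, so I'm handing in.

```bash
python3 - <<'E'
from bench import workorder
print(workorder.job_done())
E
```

```text
the job is handed in; nothing more can be done
None
```

The job is done and handed in at about 20.4 s of the 61 s allowed. The rinsed tumbler stands mouth down in the middle pocket, and the tall tumbler from the mat is held pressed on the spray cross.

- **Racked tumbler:** it stands upright about 1 mm from the pocket centre I measured, and I let go of it there. The tumbler in the far pocket measured within about 1 mm of where it started.
- **Pressing:** the wrist camera shows the cross ring went from 35.9 mm to 25.9 mm, which is 10.0 mm of travel. The wrist force read about 9–9.5 N. Adding the tumbler's weight makes roughly 11 N, which matches the spring at 10 mm. The arm was still at that moment.
- **Clearance:** the fingertips are at about z = 92 mm, well above the bowl's rim at 26 mm. In the last picture the short tumbler and the pink look-alike are where they were.

**Centring on the cross:** the cameras disagreed by 2–3 mm. The wrist camera put the tumbler about 1 mm off centre. The scene camera put it about 2.5 mm off, partly from its own bias. Both are inside the 4 mm play; the rim met the arms at the expected height, and the two lugs I could see stood clear of the tumbler.

One last scene-camera fit of the ring failed, because the sunken ring fell outside the height range it searches. I did not rerun it, so the travel figure comes from the wrist camera and the force reading.

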